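# Tip an amplifier module onto its rest bar

## Robot

A 7-joint arm with a two-finger parallel gripper is mounted at the origin on the work surface. World frame = base frame: x ahead of the robot, y to its left, z up, the work surface at z = 0. Lengths are in mm, angles in rad, forces in N, time in s.
With the tool pointing down it reaches from about 400 to 875 mm from the base axis. Payload 4.4 kg.
Tool frame: the origin (TCP) lies midway between the tips of the shut fingers; the grasp point (between the pads) lies 19 mm behind it; z points along the fingers, y is the direction in which the jaws open and shut (so a half turn about z gives the same grasp; the last joint's range is limited). The gripper opens to 85 mm and grips with 20 to 120 N. Pads are 22 mm wide; open, the fingers measure 114 mm over their backs; the gripper's body (76 mm by 85 mm) begins 54 mm behind the grasp point. The pads swing forward as they close: fully open they stand 13 mm farther back than shut.
Start: joints at [1.268, 0.628, 0.038, 1.517, -0.027, 0.996, -0.02], TCP at [152.513, -631.868, 231.313] pointing down, gripper open.
Joint ranges: [-3.06, 3.06], [-0.37, 2.12], [-1.25, 1.32], [0.18, 2.47], [-1.1, 4.24], [0.23, 1.98], [-2.94, 2.94]. Speed limits (rad/s): [2.57, 2.57, 3.14, 3.14, 3.14, 3.14, 3.14].

## Interface

Orientations are given as [roll, pitch, yaw] about the fixed x, y, z axes, in that order (R = Rz(yaw) Ry(pitch) Rx(roll)).
In Python, from cell import * gives the robot as it stands. The module is installed in compiled form; this text tells all that it offers.
- The arm moves only by the tool move_arm, never from a script. Its argument "series" is a list of rows, each a list of 2 entries, a list of its own where there are three numbers: the shift along the tool's x, y, z in m, then the turn about the tool's z in rad. In form: [[[x, y, z], yaw], ...]. A call has 1 to 5 rows; each row is the pose to reach, as a shift and turn from the pose measured when the call began, along the tool's axes at that moment; what a row does not reach only later rows make up. A row lasts 1/8 s, in which the tool goes at most 62.5 mm and 10.7 degrees, less where a joint would pass 70% of its speed; a pose out of reach is approached as far as the arm can. A call with a gripper value outside its range is refused whole. "claw" is the opening, from 0 (shut) to 1 (fully open), set as the call begins (left out, the last holds). The fingers move at their own pace and stop on an object; the grip force is fixed at half the most. Time passes only in rows, so rows that repeat a pose let the fingers close. It gives the time, the measured TCP pose, the force and the opening at its end, in the units of the state.
- read_state(): the state, without advancing time (a new reading comes with each control period).
- get_image(name): name is "scene" or "top" or "wrist"; returns the picture (480x640x3 uint8, blue, green, red); there is no depth.
- camera_model(name): a dict with "fov_y" (degrees; the focal length in pixels is half the picture's height over the tangent of half this angle, whatever the lens; pixels are square), "cx", "cy" (the principal point, pixels), "pose" (4x4, takes a point from camera to world coordinates); the wrist camera has in their place "tool_from_camera" (4x4, takes a point from camera to tool coordinates, whose origin is the TCP and whose axes are the flange's). Camera axes: x right, y down, z forward; pixel columns grow to the right and rows downward; lengths in mm; the calibration is good to about 2 mm. A picture is of the moment at which its call begins: read the wrist's pose just before it. camera_model takes no time and is no camera call.
- finish_job(): hands the job in, once; it reports no verdict.
The state is a dict: "clock": time; "qpos": joint angles; "qd": joint speeds; "tau": joint torques, N m; "eef_pos": TCP position; "tool_rot": TCP orientation; "force": force on the tool from outside, world axes, zero at the start; "torque": the same for the moment, N m; "width": finger opening in mm.
Only numpy, scipy, OpenCV 4.12 (cv2) and the standard library are available. Lean on these libraries where they do the work, as an engineer would, in place of code of your own. Each camera call takes 0.05 s, during which the arm holds its last target. There are 200 camera calls.

## Task

The amplifier module is standing on its end behind the padded rest bar. With your fingertips, tip it over towards the bar and let it down gently, without letting it fall, until it lies leaning on the padded roll with its open circuit-board side facing up, and leave it there. Do not lift or drag it along: its foot edge stays on the bench where it stands now; and leave the solder spool, flux bottle, capacitor and multimeter alone.

Things in the scene. Friction and masses are not known exactly. Their poses are not given: they have to be found in the camera images.
- module: Amplifier module to tip: loose aluminium case 55 (x) by 100 (y) by 130 mm (z, tall), about 0.6 kg, upright. Origin: centre of its underside. Its -x face, a plain closed cover, faces the rest bar; its +x face is open and shows a green circuit board. Handle on its top end. Tipped about 0.4 rad towards the bar it balances; beyond that it falls by itself unless held back.
- module_handle (a point): Middle of the carrying handle's grip on the module's top end: a round steel bar 12 mm thick along the module's y, on two uprights 80 mm apart (68 mm clear between them). In the module's frame at x = 12, y = 0, z = 175 mm: 39 mm free between the case's top and the bar's underside. Moves with the module.
- module_foot_edge (a point): Middle of the module's lower edge on the cover side (module frame x = -27.5 mm, y = 0, z = 0): the edge about which it tips towards the rest bar. Nothing holds it but friction with the bench. Moves with the module.
- rest: Padded rest bar, fixed, rigid: black round roll, diameter 24, length 170 mm along the rest's y, axis 18 mm above the bench (top at 30), on a wooden base 50 x 190 x 8 mm, end blocks 26 mm high. Origin: on the bench under the roll's middle; its x points level to the module, away from the robot. The foot edge starts 90 to 105 mm along it, so the module ends leaning about 17 degrees from level.
- spool: Solder spool, a flanged metal reel 52 mm in diameter and 40 mm high, standing on its flange, loose; to be left alone. Origin: centre of its underside.
- flux_bottle: Small white flux bottle 40 mm in diameter and 85 mm high, upright, loose; to be left alone. Origin: centre of its underside.
- capacitor: Black can capacitor, a cylinder 35 mm in diameter and 50 mm high, upright, loose; to be left alone. Origin: centre of its underside.
- meter: Black hand multimeter lying on its back, 150 mm (x) by 76 mm (y) by 34 mm high, loose; to be left alone. Origin: centre of its underside.
Things that resemble listed ones, but are neither listed nor needed, are in the scene too. Of the things that look like the module, take the one that is nearest to the robot's base at the start. Several things look just like the rest: the one meant starts farthest to the robot's right.

How it is judged (in metres and radians):
At the end, for the whole second after the job is handed in: The module is at rest, tipped over towards the bar (its z axis 1.1 to 1.45 rad from vertical, board side up), its cover bearing on the rest bar and its foot edge on the bench (below 8 mm), within 40 mm of where it began, its width along the roll within 0.25 rad and centred on the roll within 50 mm (angle between module's own z axis and vertical between 1.1 and 1.45 rad and angle between module's own x axis and vertical below 0.45 rad and contact force between module and rest above 0.3 N and height (world z) of module_foot_edge below 0.008 m and distance of module_foot_edge from where it was at the start of the episode below 0.04 m and angle between the y axis of module and the y axis of rest, either way round below 0.25 rad and y of module in the frame of rest between -0.05 and 0.05 m and linear speed of module below 0.02 m/s and angular speed of module below 0.1 rad/s); the robot touches nothing.
It fails at once if the module falls instead of being let down gently (turns faster than 3.5 rad/s; a free fall reaches about 8) (angular speed of module above 3.5 rad/s).
It fails at once if the module is lifted: its foot edge rises more than 20 mm off the bench (height (world z) of module_foot_edge above 0.02 m).
It fails at once if the module is dragged: its foot edge leaves its place by more than 60 mm (distance of module_foot_edge from where it was at the start of the episode above 0.06 m).
It fails at once if the module is gripped or pressed hard: more than 40 N from the fingers (contact force between the fingers and module above 40 N).
It fails at once if the spool, bottle, capacitor or multimeter is moved by more than 20 mm or tipped (distance of any of spool, flux_bottle, capacitor, meter from where it was at the start of the episode above 0.02 m or angle between any of spool, flux_bottle, capacitor, meter's own z axis and vertical above 0.4 rad).
It also fails if it takes over 54 s, if anything falls off the work surface, if the arm or the gripper's body presses on something with over 40 N, if the wrist force passes 120 N, or if a joint passes its speed limit or range.

## Working session

There is one attempt and no reset: what is moved stays moved. The work goes in short steps, Python scripts to look and compute and a tool call to move; the robot and the scene stay as the last step left them, time stands still between calls to the robot, and variables do not carry over. Pictures are saved under pics/ and viewed, about 8 in all and at most 12, crops included, and the job is handed in when it is done.

Besides the shell and the picture viewer there is one more tool, called after "Call:" as name(argument=value, ...) on one line, values as JSON. move_arm: Moves the arm, as the interface text tells. Its arguments: {"type":"object","properties":{"series":{"type":"array"},"claw":{"type":"number"}},"required":["series"]}

```bash
mkdir -p pics
cat > h.py <<'E'
from cell import *
import numpy as np, cv2
def K(n):
    m=camera_model(n); f=240/np.tan(np.radians(m["fov_y"])/2); return m,f
def ray(n,u,v,z):
    m,f=K(n); P=np.array(m["pose"]); d=P[:3,:3]@np.array([(u-m["cx"])/f,(v-m["cy"])/f,1]); o=P[:3,3]
    return o+d*(z-o[2])/d[2]
def proj(n,p):
    m,f=K(n); P=np.linalg.inv(np.array(m["pose"])); c=P[:3,:3]@np.array(p)+P[:3,3]
    return np.array([m["cx"]+f*c[0]/c[2],m["cy"]+f*c[1]/c[2]])
E
python3 - <<'E'
from h import *
print(read_state())
for n in("scene","top","wrist"):
    i=get_image(n); cv2.imwrite(f"pics/{n}0.png",i); print(n,{k:np.round(v,3).tolist() for k,v in camera_model(n).items() if not isinstance(v,str)})
E
```

```text
{'clock': 0.0, 'qpos': array([ 1.26821273,  0.62931925,  0.03844779,  1.51837189, -0.02697766,
        0.99629997, -0.02002717]), 'qd': array([-0.00048717,  0.00075648, -0.00012275,  0.00036257,  0.000441  ,
        0.00118957, -0.00094996]), 'tau': array([-5.15023148e-04, -5.63412130e+01,  1.22610569e+00, -1.93450302e+01,
        1.09982575e-02,  1.05996570e-02,  6.32201193e-06]), 'eef_pos': array([ 152.34701498, -631.25128452,  230.40537623]), 'tool_rot': array([-3.13971290e+00,  4.57617527e-05,  2.36763820e-01]), 'force': array([-0.2734322 , -1.24682672, -0.65355254]), 'torque': array([-0.00321152, -0.01327929,  0.01357485]), 'width': 85.69025481346797}
scene {'fov_y': 56.946, 'cx': 317.857, 'cy': 235.323, 'pose': [[0.177, 0.63, -0.756, 1213.245], [0.984, -0.11, 0.139, -6.127], [0.005, -0.769, -0.639, 676.63], [0.0, 0.0, 0.0, 1.0]]}
top {'fov_y': 53.336, 'cx': 315.623, 'cy': 236.103, 'pose': [[0.01, -0.983, 0.182, 397.908], [-1.0, -0.01, -0.002, 109.371], [0.004, -0.182, -0.983, 1023.787], [0.0, 0.0, 0.0, 1.0]]}
wrist {'fov_y': 63.953, 'cx': 318.362, 'cy': 237.361, 'tool_from_camera': [[-0.0, -0.956, -0.293, 73.67], [1.0, -0.0, -0.0, 0.208], [0.0, -0.293, 0.956, -143.164], [0.0, 0.0, 0.0, 1.0]]}
```

View pics/top0.png

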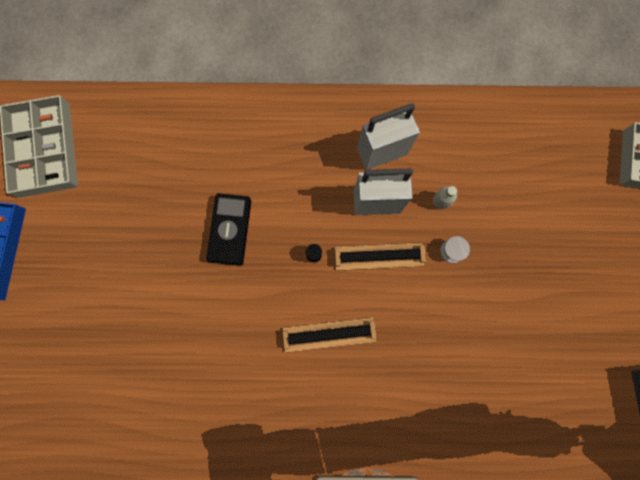

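View pics/scene0.png

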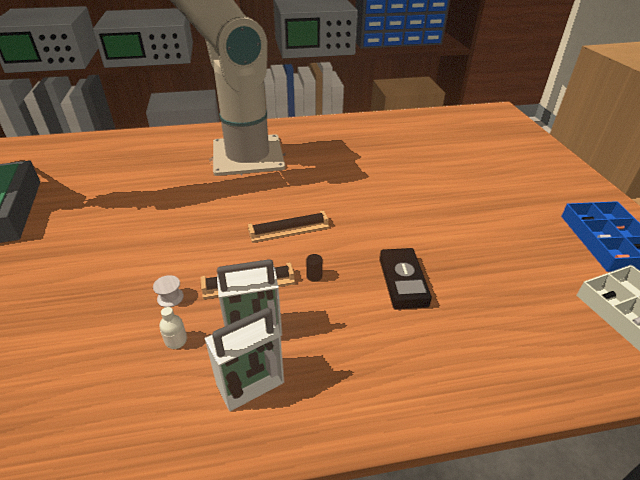

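The top view shows two module-like cases, at (385,193) and (388,137). The robot is at the bottom of this picture, so the one at (385,193) is nearer its base and is the one meant. There are two rests, at (380,256) and (329,335). The one at (380,256) is farther to the robot's right (-y is to the right here), and the module stands right behind it. The spool is at (455,249), the bottle at (445,197), the capacitor at (314,253) and the meter at (229,230).

I'll confirm this in one enlarged crop.

Run:
```python
from h import *
a=cv2.imread("pics/top0.png")[155:280,330:430]
b=cv2.imread("pics/scene0.png")[220:360,190:310]
r=lambda i,s:cv2.resize(i,None,fx=s,fy=s,interpolation=cv2.INTER_CUBIC)
a=r(a,4);b=r(b,3.3)
c=np.zeros((500,800,3),np.uint8);c[:500,:400]=a;c[:b.shape[0],402:402+b.shape[1]]=b[:, :398]
cv2.imwrite("pics/crop1.png",c)
for n,u,v,z in [("top",385,193,130),("top",388,137,130),("top",380,256,30),("top",329,335,30)]: print(u,v,ray(n,u,v,z).round())
```

```text
385 193 [650. -26. 130.]
388 137 [764. -34. 130.]
380 256 [541. -29.  30.]
329 335 [377.  78.  30.]
```

View pics/crop1.png

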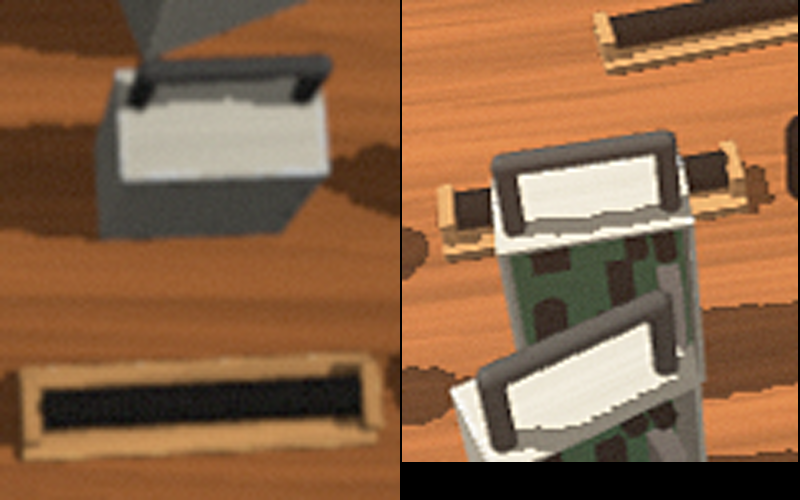

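The crop confirms it: the near module stands right behind its rest, with the cover toward the robot, the board side away, and the handle offset to the board side. Corner pixels in the top image are foot edge (354.5,215)–(400.5,213.3), top -x edge (360.8,200.5)–(412,198), bar ends (366,172.5)–(412,171.7), and roll ends (340.5,257.5)–(420.5,254.3).

Run:
```python
from h import *
from scipy.optimize import least_squares
obs=[((354.5,215),(-27.5,50,0)),((400.5,213.3),(-27.5,-50,0)),((360.8,200.5),(-27.5,50,130)),((412,198),(-27.5,-50,130)),((366.2,172.5),(12,44,178)),((412,171.7),(12,-44,178))]
W=lambda q,p:np.array([q[0]+np.cos(q[2])*p[0]-np.sin(q[2])*p[1],q[1]+np.sin(q[2])*p[0]+np.cos(q[2])*p[1],p[2]])
f=lambda q:np.concatenate([proj("top",W(q,p))-o for o,p in obs])
s=least_squares(f,[650,-26,0]);print(s.x,s.fun.round(1))
for n,p in [("foot",(-27.5,0,0)),("bar",(12,0,175))]: print(n,W(s.x,p).round(1))
A=ray("top",340.5,257.5,28);B=ray("top",420.5,254.3,28);c=(A+B)/2;d=A-B;print("rest",c.round(1),np.arctan2(-d[0],d[1]),np.linalg.norm(d))
for n,p in [("spool",(455,249,40)),("bottle",(451,190,85)),("cap",(314,251,50)),("meter",(229,230,34))]:print(n,ray("top",*p).round())
# scene check: bar ends
for y in(44,-44):print(proj("scene",W(s.x,(12,y,178))).round(1))
```

```text
[ 6.64679744e+02 -2.75353998e+01  4.64643465e-02] [ 0.4  0.3 -0.2  0.4 -0.2 -0.4  0.3  0.3 -1.   0.1  0.7 -0.7]
foot [637.2 -28.8   0. ]
bar [676.7 -27.  175. ]
rest [541.3 -30.   28. ] 0.050656595984221404 168.75601130551232
spool [ 556. -184.   40.]
bottle [ 670. -168.   85.]
cap [547. 110.  50.]
meter [592. 290.  34.]
[272.4 260.5]
[218.2 268.6]
```

Call:
move_arm(series=[[[0.651, -0.464, -0.03], -1.38], [[0.651, -0.464, -0.03], -1.38], [[0.651, -0.464, -0.03], -1.38], [[0.651, -0.464, -0.03], -1.38], [[0.651, -0.464, -0.03], -1.38]], claw=0.3)

```text
clock: 0.78
eef_pos: [358.1, -394.3, 243.1]
tool_rot: [-3.141, -0.001, 1.18]
force: [0.1, -0.4, 0.6]
width: 25.4
```

```bash
cat > g.py <<'E'
from h import *
import sys
from scipy.spatial.transform import Rotation as R
def go(x,y,z,yaw):
    s=read_state(); M=R.from_euler("xyz",s["tool_rot"]).as_matrix()
    print("clk",round(s["clock"],2),"pos",s["eef_pos"].round(1),"rot",s["tool_rot"].round(3),"F",s["force"].round(1),"w",round(s["width"],1),"q",s["qpos"].round(2))
    print("shift",(M.T@(np.array([x,y,z])-s["eef_pos"])/1000).round(4),"turn",round(s["tool_rot"][2]-yaw,3))
if __name__=="__main__": go(*map(float,sys.argv[1:5]))
E
python3 g.py 677 -27 260 1.617
```

```text
clk 0.78 pos [ 358.1 -394.3  243.1] rot [-3.141e+00 -1.000e-03  1.180e+00] F [ 0.1 -0.4  0.6] w 25.4 q [ 0.95  0.45 -0.24  1.83  0.13  0.88  0.25]
shift [ 0.461   0.1551 -0.0165] turn -0.437
```

Call:
move_arm(series=[[[0.461, 0.155, -0.017], -0.437], [[0.461, 0.155, -0.017], -0.437], [[0.461, 0.155, -0.017], -0.437], [[0.461, 0.155, -0.017], -0.437], [[0.461, 0.155, -0.017], -0.437]])

```text
clock: 1.4
eef_pos: [562.6, -158.7, 254.1]
tool_rot: [-3.141, -0.001, 1.617]
force: [0.6, -0.6, 0.7]
width: 25.9
```

```bash
python3 g.py 677 -27 260 1.617
```

```text
clk 1.4 pos [ 562.6 -158.7  254.1] rot [-3.141e+00 -1.000e-03  1.617e+00] F [ 0.6 -0.6  0.7] w 25.9 q [ 0.47  0.53 -0.38  1.67  0.22  0.98  0.06]
shift [ 0.1263  0.1203 -0.0059] turn -0.0
```

Call:
move_arm(series=[[[0.126, 0.12, -0.006], 0], [[0.126, 0.12, -0.006], 0], [[0.126, 0.12, -0.006], 0], [[0.126, 0.12, -0.006], 0], [[0.126, 0.12, -0.006], 0]])

```text
clock: 2.02
eef_pos: [676.0, -28.2, 259.4]
tool_rot: [-3.14, 0.001, 1.617]
force: [-0.4, -0.3, 0.1]
width: 25.7
```

Run:
```python
from h import *
from g import go
a=get_image("wrist");b=get_image("scene")[150:390,160:360]
c=np.zeros((480,800,3),np.uint8);c[:,:400]=cv2.resize(a,(400,300))[:300] if 0 else cv2.copyMakeBorder(cv2.resize(a,(400,300)),0,180,0,0,0);c[:,400:]=cv2.resize(b,(400,480))
cv2.imwrite("pics/pre.png",c);go(677,-27,157,1.617)
```

```text
clk 2.12 pos [675.9 -29.5 259.9] rot [-3.140e+00  1.000e-03  1.614e+00] F [ 0.3 -0.5 -0.2] w 25.3 q [ 0.2   0.66 -0.36  1.39  0.24  1.13 -0.15]
shift [0.0026 0.0014 0.1029] turn -0.003
```

View pics/pre.png

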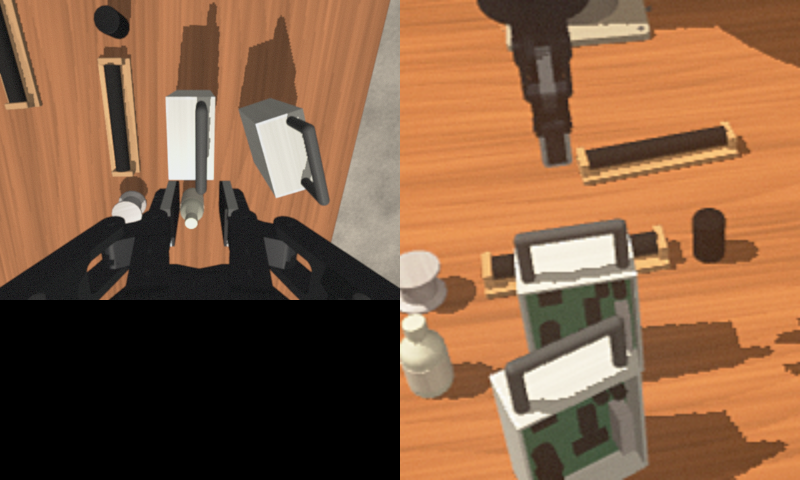

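In the wrist view the bar (x≈201) lies midway between the fingers (170 and 228), so it is aligned. In the scene view nothing has been disturbed. I'll go down so the fingers straddle the bar.

Call:
move_arm(series=[[[0.002, 0.001, 0.025], 0], [[0.002, 0.001, 0.05], 0], [[0.002, 0.001, 0.075], 0], [[0.002, 0.001, 0.103], 0], [[0.002, 0.001, 0.103], 0]], claw=0.24)

```text
clock: 2.75
eef_pos: [674.5, -29.6, 155.0]
tool_rot: [-3.135, 0.002, 1.612]
force: [0.4, 0.3, 0.6]
width: 20.4
```

Run:
```python
from h import *
from g import go
go(677,-27,157,1.617)
# arc: bar centre for tilt t about foot, rest direction yaw .047
foot=np.array([637.2,-28.8,0]);ex=np.array([np.cos(.047),np.sin(.047),0])
for t in np.arange(0,1.31,.1):
    a=np.arctan2(39.5,175)-t; print(round(t,1),"dx,dz",round(179.4*np.sin(a)-39.5,1),round(179.4*np.cos(a)-175,1),end="; ")
```

```text
clk 2.75 pos [674.5 -29.6 155. ] rot [-3.135e+00  2.000e-03  1.612e+00] F [0.4 0.3 0.6] w 20.4 q [ 0.19  0.77 -0.33  1.5   0.29  0.93 -0.19]
shift [ 0.0025  0.0026 -0.002 ] turn -0.005
0.0 dx,dz -0.0 -0.0; 0.1 dx,dz -17.7 3.1; 0.2 dx,dz -35.6 4.4; 0.3 dx,dz -53.5 3.9; 0.4 dx,dz -71.3 1.6; 0.5 dx,dz -88.7 -2.5; 0.6 dx,dz -105.7 -8.3; 0.7 dx,dz -122.0 -15.7; 0.8 dx,dz -137.5 -24.7; 0.9 dx,dz -152.0 -35.3; 1.0 dx,dz -165.4 -47.2; 1.1 dx,dz -177.5 -60.4; 1.2 dx,dz -188.3 -74.8; 1.3 dx,dz -197.6 -90.1;
```

Call:
move_arm(series=[[[0, -0.011, -0.002], 0], [[0, -0.022, -0.003], 0], [[0, -0.033, -0.004], 0], [[0, -0.044, -0.004], 0], [[0, -0.055, -0.004], 0]], claw=0.2)

```text
clock: 3.38
eef_pos: [618.6, -32.0, 159.5]
tool_rot: [-3.135, 0.002, 1.612]
force: [0.6, 0.1, -0.3]
width: 17.0
```

Run:
```python
from h import *
from g import go
b=get_image("scene")[150:390,160:360];t=get_image("top")[130:280,300:480]
c=np.zeros((480,800,3),np.uint8);c[:333,:400]=cv2.resize(t,(400,333));c[:,400:]=cv2.resize(b,(400,480))
cv2.imwrite("pics/tipA.png",c);go(604,-30,157,1.617)
```

```text
clk 3.48 pos [617.8 -32.1 159.3] rot [-3.133e+00  2.000e-03  1.612e+00] F [-0.9  0.3  0.8] w 17.2 q [ 0.21  0.69 -0.34  1.67  0.29  0.85 -0.21]
shift [ 0.0027 -0.0137  0.0024] turn -0.005
```

View pics/tipA.png

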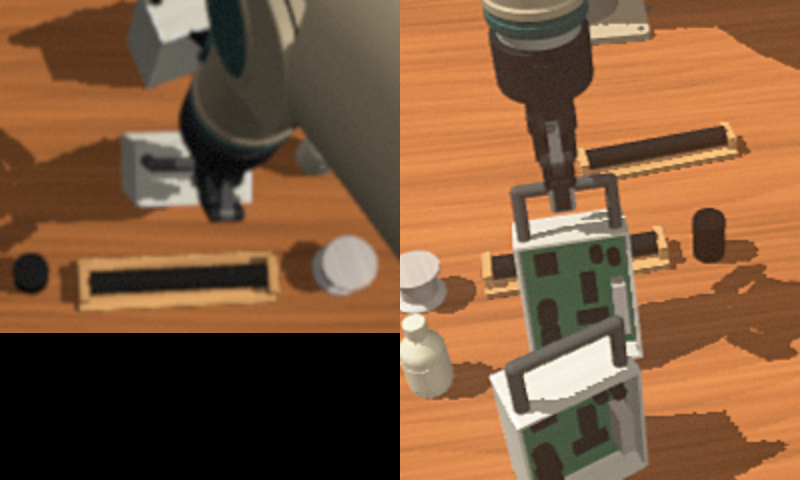

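Tipping works: at about 0.3 rad the fingers straddle the bar between the uprights and the foot has not moved. I'll go on past the balance point, slowly.

Call:
move_arm(series=[[[0, -0.007, 0.001], 0], [[0, -0.018, 0.003], 0], [[0, -0.028, 0.005], 0], [[0, -0.037, 0.008], 0], [[0, -0.046, 0.011], 0]])

```text
clock: 4.1
eef_pos: [571.0, -34.1, 148.4]
tool_rot: [-3.133, 0.002, 1.612]
force: [-1.0, -0.2, 0.3]
width: 17.0
```

```bash
python3 g.py 528 -34 112 1.617
```

```text
clk 4.1 pos [571.  -34.1 148.4] rot [-3.133e+00  2.000e-03  1.612e+00] F [-1.  -0.2  0.3] w 17.0 q [ 0.22  0.64 -0.34  1.81  0.3   0.75 -0.23]
shift [ 0.0019 -0.0426  0.0367] turn -0.005
```

Call:
move_arm(series=[[[0, -0.011, 0.005], 0], [[0, -0.022, 0.011], 0], [[0, -0.032, 0.018], 0], [[0, -0.042, 0.025], 0], [[0, -0.052, 0.033], 0]])

```text
clock: 4.72
eef_pos: [518.0, -36.3, 115.3]
tool_rot: [-3.133, 0.002, 1.612]
force: [-1.1, -0.1, -0.6]
width: 17.4
```

Run:
```python
from h import *
from g import go
b=get_image("scene")[150:390,160:360];t=get_image("top")[130:280,300:480]
c=np.zeros((480,800,3),np.uint8);c[:333,:400]=cv2.resize(t,(400,333));c[:,400:]=cv2.resize(b,(400,480))
cv2.imwrite("pics/tipB.png",c);go(500,-35,90,1.617)
for n,p in (("foot L",(636,21,0)),("foot R",(638.5,-79,0))):print(n,proj("scene",p).round())
```

```text
clk 4.83 pos [516.1 -36.5 114.7] rot [-3.129e+00  2.000e-03  1.613e+00] F [-4.  -0.5  2.8] w 17.1 q [ 0.22  0.63 -0.31  1.98  0.33  0.59 -0.27]
shift [ 0.0023 -0.0157  0.0249] turn -0.004
foot L [278. 313.]
foot R [227. 321.]
```

View pics/tipB.png

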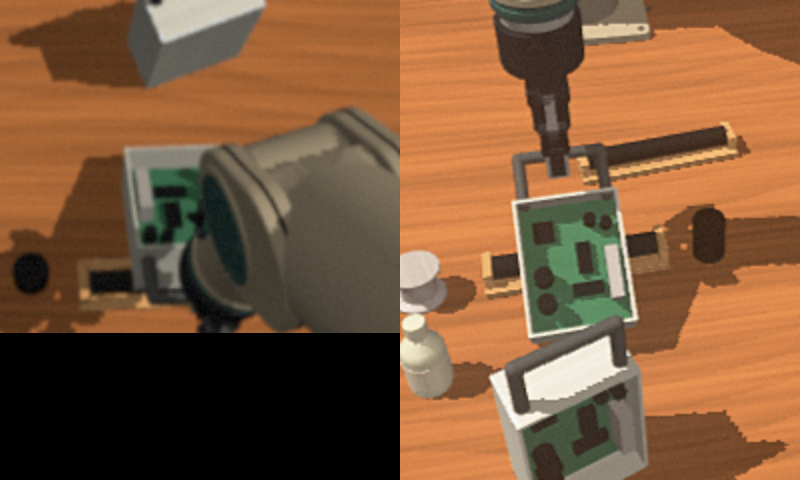

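At about 0.98 rad the foot corners are where they were predicted, at (640,330) and (535,342) in the crop, so there is no slip. Now the last part.

Call:
move_arm(series=[[[0, -0.007, 0.008], 0], [[0, -0.013, 0.016], 0], [[0, -0.019, 0.025], 0], [[0, -0.025, 0.034], 0], [[0, -0.03, 0.041], 0]])

```text
clock: 5.45
eef_pos: [486.2, -37.8, 73.6]
tool_rot: [-3.131, 0.002, 1.613]
force: [-0.6, 0.3, 1.2]
width: 17.0
```

Run:
```python
from h import *
from g import go
b=get_image("scene")[150:390,160:360];t=get_image("top")[130:280,300:480]
c=np.zeros((480,800,3),np.uint8);c[:333,:400]=cv2.resize(t,(400,333));c[:,400:]=cv2.resize(b,(400,480))
cv2.imwrite("pics/tipC.png",c);go(500,-35,90,1.617)
foot=np.array([637.2,-28.8,0]);ex=np.array([np.cos(.047),np.sin(.047),0]);ey=np.array([-ex[1],ex[0],0]);ez=np.array([0,0,1])
for t in(1.1,1.2,1.27,1.35):
  Z=-np.sin(t)*ex+np.cos(t)*ez;X=np.cos(t)*ex+np.sin(t)*ez
  o=[]
  for x,y,z in((55,50,130),(55,-50,130),(39.5,40,175),(39.5,-40,175)):
    p=proj("scene",foot+x*X+y*ey+z*Z); o.append(((p-[160,150])*2+[400,0]).round().tolist())
  print(t,o)
```

```text
clk 5.55 pos [485.8 -37.8  73.6] rot [-3.129e+00  2.000e-03  1.613e+00] F [ 0.6 -0.   0.8] w 17.2 q [ 0.19  0.67 -0.25  2.08  0.38  0.44 -0.32]
shift [ 0.0021  0.0141 -0.0166] turn -0.004
1.1 [[616.0, 184.0], [513.0, 199.0], [599.0, 151.0], [520.0, 162.0]]
1.2 [[615.0, 185.0], [514.0, 199.0], [599.0, 156.0], [521.0, 166.0]]
1.27 [[615.0, 186.0], [514.0, 200.0], [599.0, 160.0], [522.0, 170.0]]
1.35 [[614.0, 188.0], [515.0, 202.0], [599.0, 165.0], [523.0, 176.0]]
```

View pics/tipC.png

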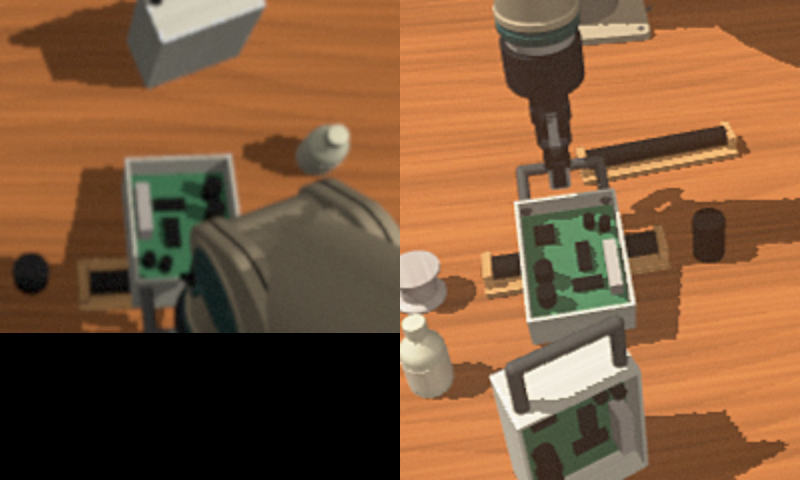

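The bar matches the projection for a tilt of about 1.27 rad, so the module should now be on the roll. I'll ease the finger off and check that nothing follows it.

Call:
move_arm(series=[[[0, -0.001, 0.002], 0], [[0, -0.002, 0.003], 0], [[0, -0.003, 0.003], 0], [[0, -0.003, 0.001], 0], [[0, -0.003, -0.004], 0]])

```text
clock: 6.18
eef_pos: [482.8, -37.9, 77.8]
tool_rot: [-3.129, 0.002, 1.613]
force: [-0.0, -0.2, -0.1]
width: 17.2
```

Run:
```python
from h import *
from g import go
b=get_image("scene")[190:310,200:300];w=get_image("wrist")
c=np.zeros((480,800,3),np.uint8);c[:300,:400]=cv2.resize(w,(400,300));c[:,400:]=cv2.resize(b,(400,480),interpolation=cv2.INTER_CUBIC)
cv2.imwrite("pics/tipD.png",c);go(500,-35,180,1.617)
```

```text
clk 6.28 pos [483.4 -37.9  78.3] rot [-3.131e+00  2.000e-03  1.613e+00] F [-0.6 -0.4 -0.3] w 17.0 q [ 0.19  0.66 -0.26  2.09  0.38  0.45 -0.32]
shift [ 0.002   0.0156 -0.1019] turn -0.004
```

View pics/tipD.png

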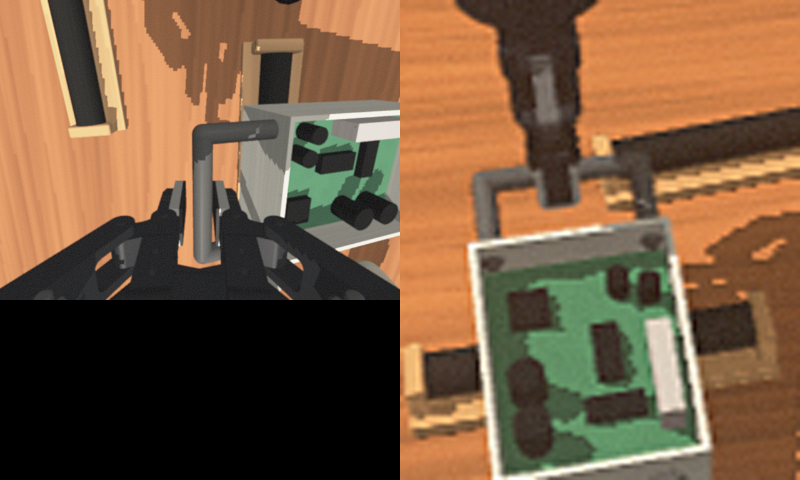

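The wrist view shows the bar hanging free, with a gap to both fingers, and the force is about 0. The module is resting on the roll, so I'll withdraw straight up.

Call:
move_arm(series=[[[0, 0, -0.006], 0], [[0, 0, -0.014], 0], [[0, 0, -0.024], 0], [[0, 0, -0.045], 0], [[0, 0, -0.08], 0]])

```text
clock: 6.9
eef_pos: [483.5, -37.7, 158.8]
tool_rot: [-3.129, 0.002, 1.613]
force: [0.9, 0.5, 0.5]
width: 16.8
```

Call:
move_arm(series=[[[0, 0, -0.04], 0], [[0, -0.02, -0.08], 0], [[0, -0.05, -0.1], 0], [[0, -0.05, -0.1], 0], [[0, -0.05, -0.1], 0]])

```text
clock: 7.52
eef_pos: [435.2, -39.6, 259.7]
tool_rot: [-3.13, 0.002, 1.613]
force: [0.2, 0.1, -0.5]
width: 16.7
```

Run:
```python
from h import *
from g import go
b=get_image("scene")[150:390,120:360];t=get_image("top")[150:300,300:480]
c=np.zeros((480,800,3),np.uint8);c[:333,:400]=cv2.resize(t,(400,333));c[:400,400:]=cv2.resize(b,(400,400))
cv2.imwrite("pics/end.png",c);go(500,-35,180,1.617)
```

```text
clk 7.62 pos [435.2 -39.5 259.1] rot [-3.128e+00  1.000e-03  1.613e+00] F [-0.1  0.4 -0.6] w 17.2 q [ 0.36  0.32 -0.43  2.02  0.18  0.85 -0.13]
shift [0.0019 0.066  0.0782] turn -0.004
```

View pics/end.png

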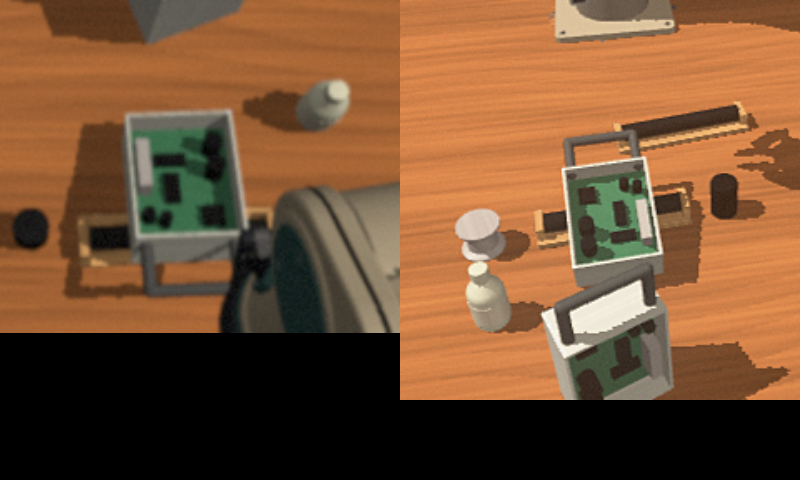

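The module lies on the roll, board up and centred. The neighbouring things are untouched and the gripper is clear, so I'll hand it in.

```bash
python3 -c "from cell import *; print(finish_job())"
```

```text
the job is handed in; nothing more can be done
None
```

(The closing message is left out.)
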